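Key the pulley onto the burnisher spindle

TASK

Fit the pulley to the edge burnisher's drive head: first drop the loose brass key crosswise into the slot across the end of the upright spindle (the spindle was left turned a little one way or the other, so feel for the slot) and let it sink to the slot's floor, and only then slide the pulley down over the spindle with its keyways lined up with the key until it rests fully home on the collar, and let go. Feel your way in gently without pressing or knocking hard on the drive head, and leave the beeswax, rivet dish, tape roll and thread spool where they are.

Things in the scene. Friction and masses are not known exactly. Their poses are not given: they have to be found in the camera images.
- drive_head: Fixed grey burnisher drive head: base plate 126 x 116 mm, housing 46 mm high, bearing flange 62 mm across up to 54 mm, motor 42 mm thick reaching 115 mm behind the axis. Origin on the bench under the spindle axis; x from its front (two buttons) to the motor. It and its spindle must not be pushed with more than 40 N.
- shaft_end (a point): Centre of the upper end of the upright steel spindle, 112 mm above the bench. Axes are the HOUSING's and do not turn with the spindle. Shaft 22 mm across, tapered to 20 mm over its last 2.5 mm. The spindle turns about the vertical against 0.25 N m of drag; its angle is not measured.
- slot_floor (a point): On the spindle axis, on the floor of the slot across the shaft's end, 24 mm below shaft_end; axes are the HOUSING's. The slot is 10 mm wide (11.8 mm at the mouth), open upward and at both ends, and runs straight through the axis, in a direction within 0.45 rad either side of the housing's x (not measured: look or feel).
- collar_top (a point): On the spindle axis, level with the top of the collar (38 mm across) on which the pulley comes to rest, 46 mm below shaft_end; axes are the HOUSING's.
- key_center (a point): Centre of the loose brass cross key, a flat bar 34 mm long (its x), 8 mm thick (its y), 16 mm high (its z), 40 g, standing on edge on the bench. Seated, it lies across the shaft on the slot's floor, its centre 16 mm below shaft_end, its ends standing 6 mm out of the shaft on both sides.
- pulley_center (a point): Centre, half-way up, of the loose aluminium pulley, 40 mm high, 52 mm across, about 0.22 kg, axis z upright. Grip its two flats: 47 mm apart across y, 22 mm wide, full height. Through bore 24 mm; keyways along +x and -x, full height, 10.5 mm wide, reach 20 mm from the axis. Home on the collar its centre is 26 mm below shaft_end, the key inside its keyways.
- beeswax: Yellow beeswax block, 36 x 58 x 20 mm, origin under its centre; leave alone.
- rivet_dish: Small metal dish of rivets, 71 mm across, 16 mm high, origin under its centre; leave alone.
- masking_roll: Roll of tape lying flat, 94 mm across, 25 mm high, origin under its centre; leave alone.
- spool_2: Thread spool standing upright, 36 x 55 x 70 mm, origin under its centre; leave alone.
There are look-alikes about, which are no part of the job. Leave any green or red look-alike of the part that bears pulley_center alone.

How it is judged:
By the outcome, as a careful person would: the job done as asked, in the order asked, and still so for the second after the job is handed in, with the robot touching nothing.
It also fails if it takes over 72 s, if anything falls off the work surface, if the arm or the gripper's body presses on something with over 40 N, if the wrist force passes 120 N, or if a joint passes its speed limit or range.

ROBOT

A 6-joint arm with a two-finger parallel gripper is mounted at the origin on a cart in front of the work surface, level with it; the furniture and walls round the work are solid. World frame = base frame: x ahead of the robot, y to its left, z up, the work surface at z = 0. Lengths are in m, angles in degrees, forces in N, time in s.
With the tool pointing down it reaches from about 0.35 to 0.875 m from the base axis. Payload 4.2 kg.
Tool frame: the origin (TCP) lies midway between the tips of the shut fingers; the grasp point (between the pads) lies r.pinch_z behind it (r.pinch_z is the distance from the TCP to the grasp point, in m); z points along the fingers, y is the direction in which the jaws open and shut (so a half turn about z gives the same grasp; the last joint's range is limited). The gripper opens to 87 mm and grips with 3 to 60 N. Pads are 19 mm wide; open, the fingers measure 117 mm over their backs; the gripper's body (75 mm by 190 mm) begins 51 mm behind the grasp point.
Start: joints at [91.88, 22.042, 0.453, 0, -68.411, -14.817], TCP at [0.14, 0.609, 0.223] pointing down, gripper open.
Joint ranges: [-179.83, 179.83], [-69.29, 118.12], [-61.27, 80.66], [-181.25, 117.63], [-171.15, -9.14], [-177.46, 177.46]. Speed limits (degrees/s): [159.86, 159.86, 180, 180, 180, 180].

INTERFACE

Orientations are given as a 3x3 rotation matrix whose columns are the frame's x, y, z axes.
In Python, from station import r gives the robot as it stands. The module is installed in compiled form; this text tells all that it offers.
- The arm moves only by the tool play_rows, never from a script. Its argument "deltas" is a list of rows, each a list of 7 numbers: the shift along the tool's x, y, z in units of 25 mm (1.0 is 25 mm), then the turn, a rotation vector about the tool's x, y, z in units of 5 degrees (1.0 is 5 degrees), then the finger opening in mm, from 0 to 87. In form: [[tx, ty, tz, wx, wy, wz, fingers], ...]. A call has 1 to 12 rows; each row is the pose to reach, as a shift and turn from the pose commanded when the call began, along the tool's axes at that moment; what a row does not reach only later rows make up. A row lasts 1/10 s, in which the tool goes at most 50 mm and 8.59 degrees, less where a joint would pass 70% of its speed; a pose out of reach is approached as far as the arm can. A call with a gripper value outside its range is refused whole. The fingers move at their own pace and stop on an object; the grip force is fixed at half the most. Time passes only in rows, so rows that repeat a pose let the fingers close. It gives the time, the measured TCP pose, the force and the opening at its end, in the units of the state.
- r.sense(): the state, without advancing time (a new reading comes with each control period).
- r.capture(name): name is "side" or "top" or "wrist"; returns a dict with "pixels" (384x512x3 uint8, red, green, blue), "camera_matrix" (3x3 intrinsics, pixels), "R" (3x3) and "t" (3): a world point X has camera coordinates R X + t; the wrist camera has in their place "T_tool_cam" (4x4, takes a point from camera to tool coordinates, whose origin is the TCP and whose axes are the flange's). Camera axes: x right, y down, z forward; pixel columns grow to the right and rows downward; lengths in m; the calibration is good to about 2 mm. A picture is of the moment at which its call begins: read the wrist's pose just before it. There is no depth.
- r.finish_job(): hands the job in, once; it reports no verdict.
Trained networks look in the newest picture that a camera, given by its name, has taken for a name from the list of things; names that differ only in an ending like _2 or _b are one class to them, and where a whole thing is asked for, a point or a joint stands for the part that bears it (a point fixed in the world has none). Each returns a list of dicts, best first, with "score" (0 to 1); they miss things now and then, are a little off and sometimes report something else, mostly with a low value. They report only what shows in the picture. A call takes as long as a camera call. They do not tell look-alikes from the thing itself.
- r.spot_in(camera, target): "centre" ([x, y, z] in m, in world coordinates, good to about 4 mm: the middle of the surface that is visible of it).
- r.cut_out(camera, target): "region" (384x512 bool, what is visible of it).
The state is a dict: "time_s": time; "joints": joint angles; "joint_velocities": joint speeds; "effort": joint torques, N m; "tcp_pos": TCP position; "ee_rot": TCP orientation; "wrist_force": force on the tool from outside, world axes, zero at the start; "moment": the same for the moment, N m; "gripper_width": opening from 0.0 (shut) to 1.0 (fully open).
Only numpy, scipy, OpenCV 4.12 (cv2) and the standard library are available. Lean on these libraries where they do the work, as an engineer would, in place of code of your own. Each camera call takes 0.05 s, during which the arm holds its last target.

## Working session

There is one attempt and no reset: what is moved stays moved. The work goes in short steps, Python scripts to look and compute and a tool call to move; the robot and the scene stay as the last step left them, time stands still between calls to the robot, and variables do not carry over. Pictures are saved under pics/ and viewed, and the job is handed in when it is done.

Besides the shell and the picture viewer there is one more tool, called after "Emit:" as name(argument=value, ...) on one line, values as JSON. play_rows: Moves the arm, as the interface text tells. Its arguments: {"type":"object","properties":{"deltas":{"type":"array","items":{"type":"array","items":{"type":"number"}}}},"required":["deltas"]}

```bash
mkdir -p pics
cat > h.py <<'E'
from station import r
import numpy as np, cv2
def snap(c,fn,scale=1.5,crop=None):
    d=r.capture(c); p=d["pixels"][:,:,::-1].copy()
    if crop: 
        a,b,c2,d2=crop; p=p[b:d2,a:c2]
    p=cv2.resize(p,None,fx=scale,fy=scale,interpolation=cv2.INTER_CUBIC); cv2.imwrite("pics/"+fn,p); return d
def ray(d,u,v,z):
    K=d["camera_matrix"];R=np.array(d["R"]);t=np.array(d["t"])
    w=R.T@np.linalg.inv(K)@np.array([u,v,1.]);o=-R.T@t
    return o+w*(z-o[2])/w[2]
def proj(d,X):
    c=np.array(d["R"])@np.array(X)+np.array(d["t"]);q=np.array(d["camera_matrix"])@c;return q[:2]/q[2]
def wristcam(d,s):
    T=np.array(d["T_tool_cam"]);Rt=np.array(s["ee_rot"]);p=np.array(s["tcp_pos"])
    Rc=Rt@T[:3,:3];tc=Rt@T[:3,3]+p
    d["R"]=Rc.T;d["t"]=-Rc.T@tc;return d
E
python3 - <<'E'
from h import *
np.set_printoptions(precision=4,suppress=True)
s=r.sense();print(s["time_s"],s["tcp_pos"],s["ee_rot"],s["gripper_width"],r.pinch_z)
for c in("top","side","wrist"):
    d=snap(c,c+"0.png")
    for n in("drive_head","shaft_end","key_center","pulley_center","beeswax","rivet_dish","masking_roll","spool_2"):
        try: print(c,n,[(np.round(x["centre"],3).tolist(),round(x["score"],2)) for x in r.spot_in(c,n)])
        except Exception as e: print(c,n,e)
print(r.sense()["time_s"])
E
```

```text
0.0 [0.1398 0.6085 0.2214] [[ 0.9746 -0.2241 -0.0004]
 [-0.2241 -0.9746 -0.0022]
 [ 0.0001  0.0022 -1.    ]] 0.9992116641609825 0.0187
top drive_head [([0.533, 0.042, 0.044], 0.67), ([0.344, 0.454, 0.024], 0.3)]
top shaft_end [([0.531, 0.043, 0.046], 0.94)]
top key_center []
top pulley_center [([0.5, 0.259, 0.038], 0.66), ([0.399, 0.174, 0.04], 0.66), ([0.397, 0.263, 0.042], 0.61), ([0.613, 0.253, 0.04], 0.47)]
top beeswax [([0.758, -0.228, 0.018], 0.51)]
top rivet_dish [([0.564, -0.383, 0.005], 0.56)]
top masking_roll [([0.533, 0.042, 0.047], 0.69), ([0.342, 0.458, 0.023], 0.53)]
top spool_2 [([0.697, -0.12, 0.068], 0.42)]
side drive_head [([0.524, 0.018, 0.045], 0.88)]
side shaft_end [([0.522, 0.016, 0.045], 0.95)]
side key_center [([0.561, -0.371, 0.006], 0.31)]
side pulley_center [([0.607, 0.232, 0.03], 0.79), ([0.495, 0.235, 0.029], 0.59), ([0.398, 0.167, 0.028], 0.58), ([0.392, 0.25, 0.032], 0.56)]
side beeswax []
side rivet_dish [([0.558, -0.371, 0.009], 0.83)]
side masking_roll [([0.346, 0.437, 0.018], 0.58)]
side spool_2 [([0.693, -0.131, 0.047], 0.55), ([0.455, -0.232, 0.014], 0.43)]
wrist drive_head []
wrist shaft_end []
wrist key_center []
wrist pulley_center []
wrist beeswax []
wrist rivet_dish []
wrist masking_roll []
wrist spool_2 []
1.35
```

View pics/top0.png

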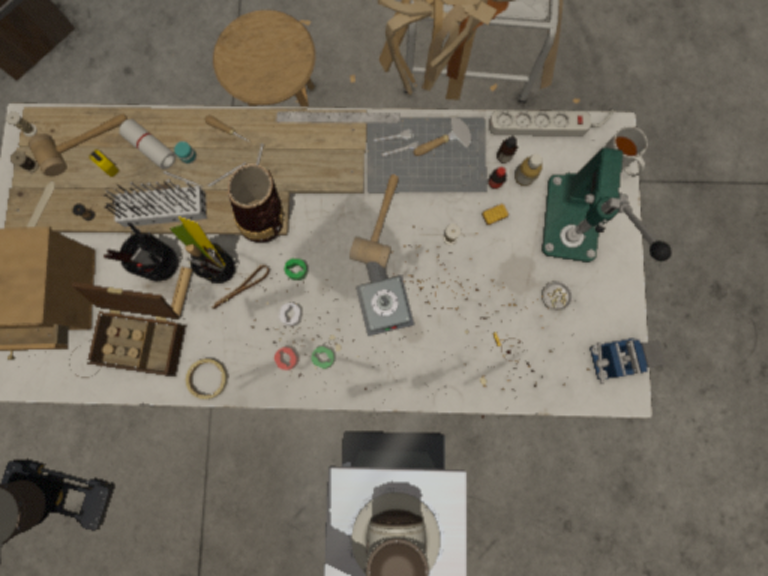

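View pics/side0.png

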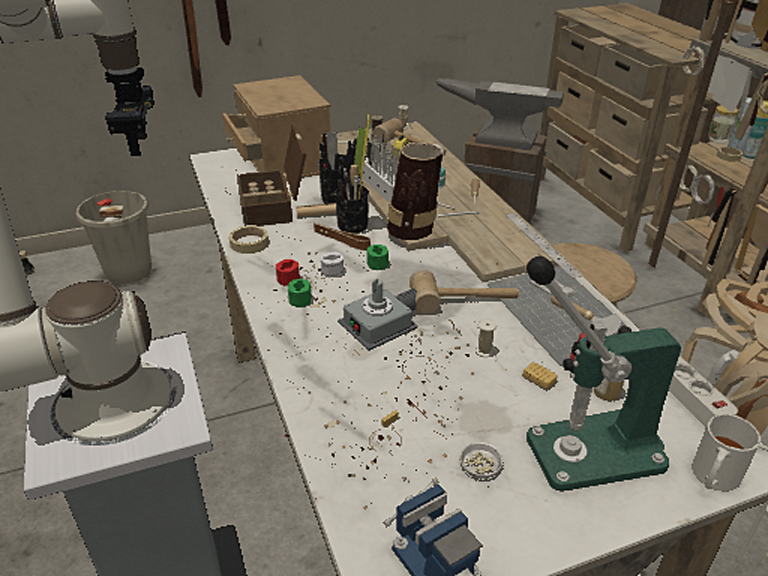

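Run:
```python
from h import *
np.set_printoptions(precision=4,suppress=True)
d=r.capture("top");e=r.capture("side")
def cr(d,u,v,h,s): return cv2.resize(d["pixels"][v-h:v+h,u-h:u+h,::-1],(s,s),interpolation=cv2.INTER_CUBIC)
a=np.hstack([cr(d,194,209,30,390),cr(d,256,203,30,390)])
cv2.imwrite("pics/t1.png",a)
cv2.imwrite("pics/t2.png",np.hstack([cr(d,332,226,14,390),cr(e,260,279,20,390)]))
cv2.imwrite("pics/t3.png",np.hstack([cr(e,221,177,24,390),cr(e,252,205,30,390)]))
for n,u,v,z in(("key",331,226,.016),("pul",193.5,209.5,.04),("shaft",256,201,.112)): print(n,ray(d,u,v,z))
for n,u,v,z in(("key",260,278,.012),("pul",221,175,.03),("shaft",252,187,.112)): print(n,ray(e,u,v,z))
print(-d["R"].T@d["t"],-e["R"].T@e["t"])
```

```text
key [ 0.4523 -0.2317  0.016 ]
pul [0.4982 0.254  0.04  ]
shaft [0.523  0.0344 0.112 ]
key [ 0.4546 -0.2331  0.012 ]
pul [0.4986 0.2502 0.03  ]
shaft [0.5324 0.0349 0.112 ]
[0.3538 0.0258 1.3665] [ 0.1341 -1.0356  0.91  ]
```

View pics/t1.png

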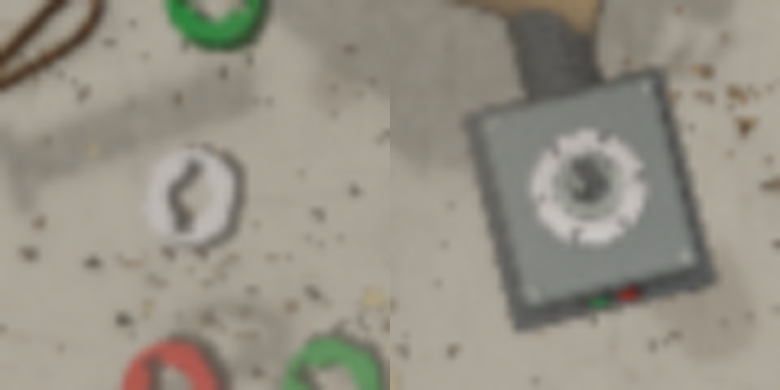

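View pics/t2.png

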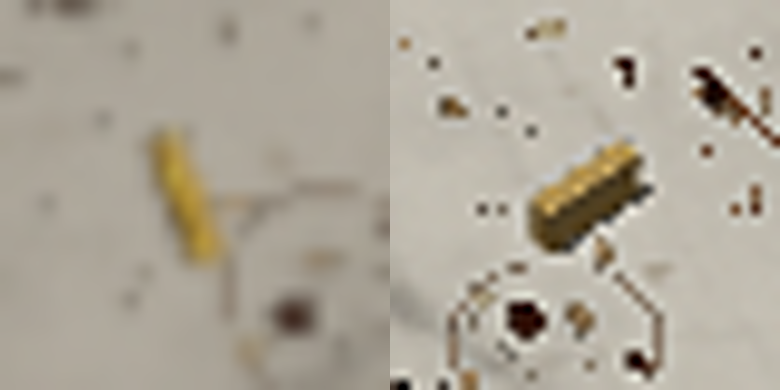

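View pics/t3.png

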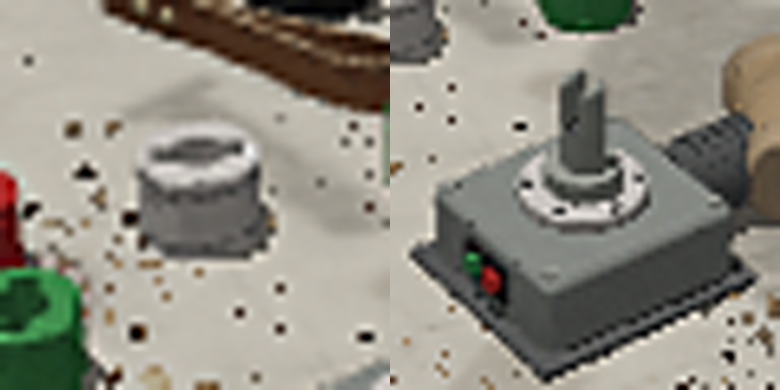

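```bash
cat >> h.py <<'E'
from scipy.spatial.transform import Rotation as Rn
def Rdown(yaw):
    c,s=np.cos(np.radians(yaw)),np.sin(np.radians(yaw)); return np.array([[c,s,0],[s,-c,0],[0,0,-1.]])
def delta(p,R,p1,R1):
    R=np.array(R);t=R.T@(np.array(p1)-np.array(p))/.025
    w=np.degrees(Rn.from_matrix(R.T@R1).as_rotvec())/5
    return np.round(np.r_[t,w],3).tolist()
E
python3 - <<'E'
from h import *
np.set_printoptions(precision=4,suppress=True)
s=r.sense();d=r.capture("wrist");print(d["T_tool_cam"],d["camera_matrix"])
# commanded start
p0=[.14,.609,.223]
print(delta(p0,s["ee_rot"],[.44,.28,.25],Rdown(-10)))
E
```

```text
[[ 0.0002 -0.9533 -0.3019  0.0837]
 [ 1.      0.0003 -0.0002 -0.0004]
 [ 0.0003 -0.3019  0.9533 -0.1621]
 [ 0.      0.      0.      1.    ]] [[322.7156   0.     248.0982]
 [  0.     322.7156 188.1981]
 [  0.       0.       1.    ]]
[14.642, 10.139, -1.08, -0.0, -0.0, -0.588]
```

Emit:
play_rows(deltas=[[14.6,10.1,-1.1,0,0,-0.6,87],[14.6,10.1,-1.1,0,0,-0.6,87],[14.6,10.1,-1.1,0,0,-0.6,87],[14.6,10.1,-1.1,0,0,-0.6,87],[14.6,10.1,-1.1,0,0,-0.6,87],[14.6,10.1,-1.1,0,0,-0.6,87],[14.6,10.1,-1.1,0,0,-0.6,87],[14.6,10.1,-1.1,0,0,-0.6,87],[14.6,10.1,-1.1,0,0,-0.6,87],[14.6,10.1,-1.1,0,0,-0.6,87],[14.6,10.1,-1.1,0,0,-0.6,87],[14.6,10.1,-1.1,0,0,-0.6,87]])

```text
time_s: 2.7
tcp_pos: [0.4387, 0.2817, 0.25]
ee_rot: [[0.985, -0.172, -0.0], [-0.172, -0.985, 0.0], [-0.0, -0.0, -1.0]]
wrist_force: [-0.1, 0.6, 0.3]
gripper_width: 0.997
```

Run:
```python
from h import *
np.set_printoptions(precision=4,suppress=True)
s=r.sense();d=wristcam(snap("wrist","w1.png"),s);print(s["time_s"],s["tcp_pos"],s["ee_rot"],s["wrist_force"])
print([(np.round(x["centre"],4).tolist(),round(x["score"],2)) for x in r.spot_in("wrist","pulley_center")])
print(proj(d,[.498,.252,.04]))
np.save("R1.npy",s["ee_rot"])
```

```text
2.7 [0.4387 0.2817 0.25  ] [[ 0.9851 -0.172  -0.0001]
 [-0.172  -0.9851  0.0002]
 [-0.0002 -0.0001 -1.    ]] [-0.0776  0.5542  0.2777]
[([0.5949, 0.2553, 0.0426], 0.93), ([0.3961, 0.268, 0.0425], 0.93), ([0.4009, 0.1807, 0.0414], 0.72), ([0.5007, 0.2585, 0.0359], 0.59)]
[265.6424 104.9217]
```

View pics/w1.png

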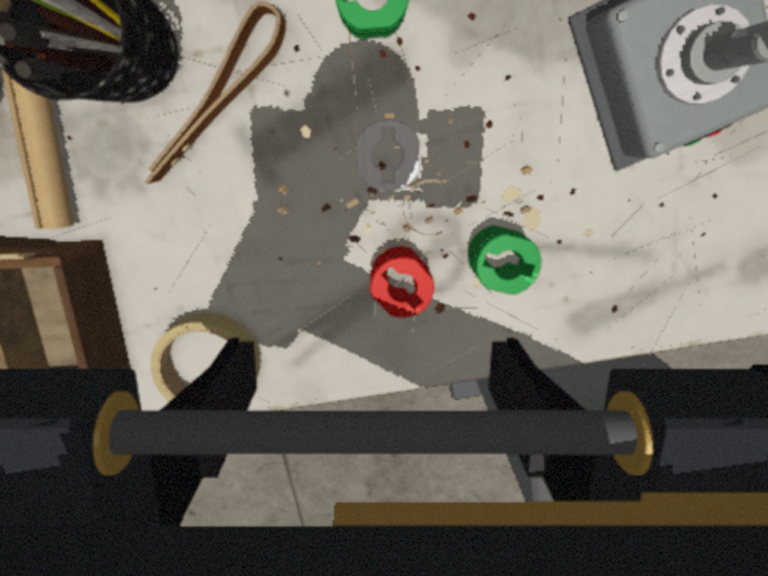

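Run:
```python
from h import *
s=r.sense()
print(delta([.4390,.2818,.2505],s["ee_rot"],[.450,.02,.18],Rdown(10)))
```

```text
[2.221, 10.243, 2.82, -0.0, 0.001, -3.965]
```

Emit:
play_rows(deltas=[[2.2,10.2,0,0,0,-4,87],[2.2,10.2,0,0,0,-4,87],[2.2,10.2,0,0,0,-4,87],[2.2,10.2,0,0,0,-4,87],[2.2,10.2,0,0,0,-4,87],[2.2,10.2,0,0,0,-4,87],[2.2,10.2,2.8,0,0,-4,87],[2.2,10.2,2.8,0,0,-4,87],[2.2,10.2,2.8,0,0,-4,87]])

```text
time_s: 3.7
tcp_pos: [0.4471, 0.0208, 0.1773]
ee_rot: [[0.984, 0.176, -0.007], [0.176, -0.984, -0.002], [-0.007, 0.001, -1.0]]
wrist_force: [0.1, -0.4, 0.0]
gripper_width: 1.001
```

Run:
```python
from h import *
np.set_printoptions(precision=4,suppress=True)
s=r.sense();d=wristcam(snap("wrist","w2.png"),s);print(s["time_s"],s["tcp_pos"],s["ee_rot"],s["wrist_force"])
q=proj(d,[.53,.035,.112]);print(q)
u,v=map(int,q)
h=45;v=max(v,h)
cv2.imwrite("pics/w2c.png",cv2.resize(d["pixels"][v-h:v+h,u-h:u+h,::-1],(720,720)[:2],interpolation=cv2.INTER_CUBIC)[:600]);print(u-h,v-h)
np.savez("w2.npz",R=d["R"],t=d["t"],camera_matrix=d["camera_matrix"],pixels=d["pixels"])
```

```text
3.7 [0.4471 0.0208 0.1773] [[ 0.9844  0.1758 -0.0067]
 [ 0.1757 -0.9844 -0.0021]
 [-0.007   0.0009 -1.    ]] [ 0.1214 -0.4095  0.027 ]
[249.3855  84.8529]
204 39
```

View pics/w2c.png

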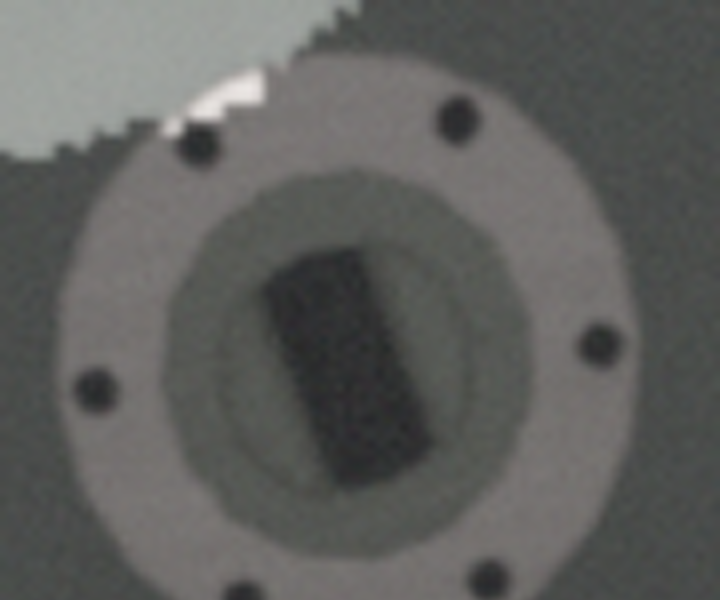

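View pics/w2.png

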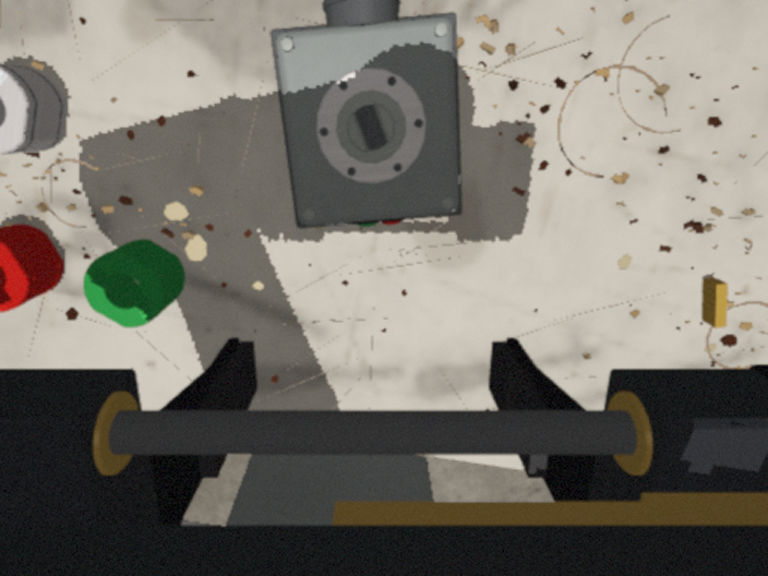

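Run:
```python
from h import *
np.set_printoptions(precision=4,suppress=True)
d=np.load("w2.npz")
f=lambda u,v:(204+u/8-.4375,39+v/8-.4375)
c=ray(d,*f(346,367),.112);a=ray(d,*f(383,466),.112);b=ray(d,*f(314,268),.112);print(c,np.degrees(np.arctan2(*(b-a)[[1,0]])))
for l in(((262,290),(335,488)),((365,248),(432,443))):
    a=ray(d,*f(*l[1]),.112);b=ray(d,*f(*l[0]),.112);print(np.degrees(np.arctan2(*(b-a)[[1,0]])),np.linalg.norm(a-b))
# flange center, z .054: circle left 60 right 635 ; 
print(ray(d,*f(347,365),.054))
# housing edges in full picture/1.5
for l in(((299,226),(273,31)),((460,212),(456,13))):
    a=ray(d,l[0][0]/1.5,l[0][1]/1.5,.046);b=ray(d,l[1][0]/1.5,l[1][1]/1.5,.046);print("housing",np.degrees(np.arctan2(*(b-a)[[1,0]])),a,b)
for n,(u,v) in (("key",(714,300)),): print(n,ray(d,u/1.5,v/1.5,.016))
```

```text
[0.53   0.0367 0.112 ] 30.193670953025908
30.912030600642552 0.01694966780753598
30.28040907532743 0.016460799026302066
[0.53   0.0368 0.054 ]
housing 14.994310711853508 [0.465  0.0698 0.046 ] [0.5693 0.0977 0.046 ]
housing 14.481329483098175 [ 0.4908 -0.0254  0.046 ] [0.5953 0.0016 0.046 ]
key [ 0.4573 -0.2236  0.016 ]
```

Run:
```python
from h import *
s=r.sense()
print(s["tcp_pos"],delta(s["tcp_pos"],s["ee_rot"],[.385,-.262,.15],Rdown(20)))
```

```text
[0.44890908 0.02126819 0.17942599] [-4.515, 10.7, 1.198, 0.009, 0.029, -1.965]
```

Emit:
play_rows(deltas=[[-4.5,10.7,0,0,0,-2,87],[-4.5,10.7,0,0,0,-2,87],[-4.5,10.7,0,0,0,-2,87],[-4.5,10.7,0,0,0,-2,87],[-4.5,10.7,1.2,0,0,-2,87],[-4.5,10.7,1.2,0,0,-2,87],[-4.5,10.7,1.2,0,0,-2,87],[-4.5,10.7,1.2,0,0,-2,87],[-4.5,10.7,1.2,0,0,-2,87],[-4.5,10.7,1.2,0,0,-2,87]])

```text
time_s: 4.75
tcp_pos: [0.3866, -0.2614, 0.1512]
ee_rot: [[0.938, 0.346, 0.002], [0.346, -0.938, -0.001], [0.002, 0.002, -1.0]]
wrist_force: [0.7, 0.4, 0.2]
gripper_width: 0.997
```

Run:
```python
from h import *
np.set_printoptions(precision=4,suppress=True)
s=r.sense();d=wristcam(snap("wrist","w3.png"),s);print(s["time_s"],s["tcp_pos"],s["ee_rot"],s["wrist_force"])
q=proj(d,[.4545,-.232,.016]);print(q)
u,v=map(int,q)
h=45;v=max(v,h)
cv2.imwrite("pics/w3c.png",cv2.resize(d["pixels"][v-h:v+h,u-h:u+h,::-1],(600,600)[:2],interpolation=cv2.INTER_CUBIC));print(u-h,v-h)
np.savez("w3.npz",R=d["R"],t=d["t"],camera_matrix=d["camera_matrix"],pixels=d["pixels"])
```

```text
4.75 [ 0.3866 -0.2614  0.1512] [[ 0.9383  0.3458  0.0023]
 [ 0.3458 -0.9383 -0.0007]
 [ 0.0019  0.0015 -1.    ]] [0.6776 0.4123 0.1552]
[243.5923  98.1729]
198 53
```

View pics/w3c.png

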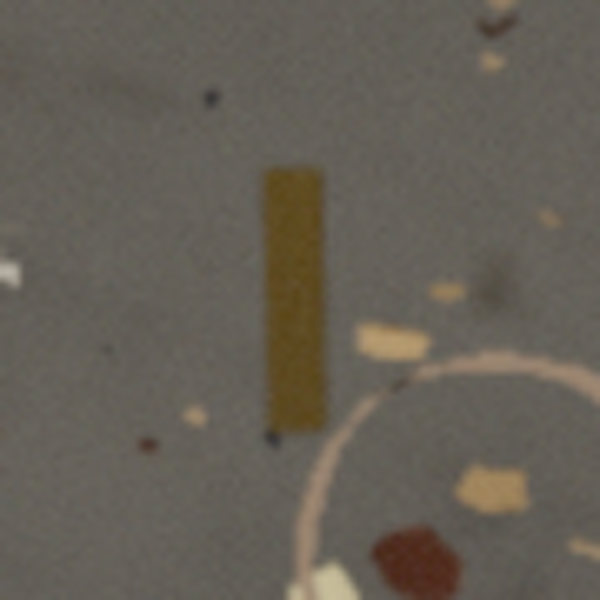

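Run:
```python
from h import *
np.set_printoptions(precision=4,suppress=True)
d=np.load("w3.npz");k=90/600
f=lambda u,v:(198+(u+.5)*k-.5,53+(v+.5)*k-.5)
c=ray(d,*f(296,300),.016);a=ray(d,*f(298,432),.016);b=ray(d,*f(293.5,169),.016);print(c,np.degrees(np.arctan2(*(b-a)[[1,0]])),np.linalg.norm(b-a))
y=np.degrees(np.arctan2(*(b-a)[[1,0]]))
s=r.sense();print(s["tcp_pos"])
R=Rn.from_matrix(s["ee_rot"]).as_matrix()
for z in(.05,): print(delta([.3865,-.2615,.151],Rdown(20.2),[c[0],c[1],z],Rdown(y)))
```

```text
[ 0.4545 -0.2305  0.016 ] 20.933108212586315 0.033751244513827404
[ 0.3864 -0.2613  0.151 ]
[2.981, -0.226, 4.04, 0.0, 0.0, -0.147]
```

Emit:
play_rows(deltas=[[2.98,-0.23,1,0,0,-0.15,60],[2.98,-0.23,2,0,0,-0.15,50],[2.98,-0.23,4.2,0,0,-0.15,40],[2.98,-0.23,4.2,0,0,-0.15,40],[2.98,-0.23,4.2,0,0,-0.15,40],[2.98,-0.23,4.2,0,0,-0.15,40],[2.98,-0.23,4.2,0,0,-0.15,40]])

```text
time_s: 5.5
tcp_pos: [0.4547, -0.2319, 0.0476]
ee_rot: [[0.935, 0.356, 0.005], [0.356, -0.935, -0.001], [0.004, 0.003, -1.0]]
wrist_force: [0.1, -0.8, 0.9]
gripper_width: 0.489
```

Run:
```python
from h import *
np.set_printoptions(precision=4,suppress=True)
s=r.sense();d=wristcam(snap("wrist","w4.png"),s);print(s["time_s"],s["tcp_pos"],s["ee_rot"],s["gripper_width"])
```

```text
5.5 [ 0.4547 -0.2319  0.0476] [[ 0.9347  0.3555  0.0049]
 [ 0.3555 -0.9347 -0.0011]
 [ 0.0042  0.0028 -1.    ]] 0.4890059309652793
```

View pics/w4.png

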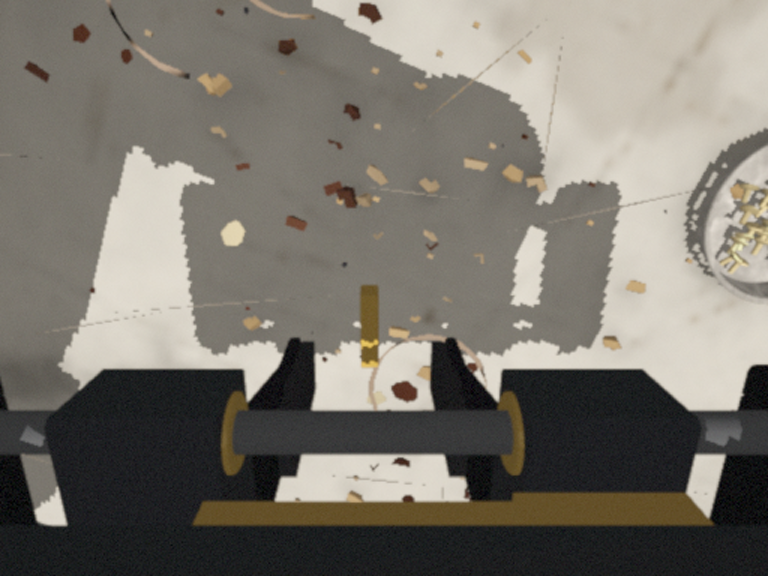

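Emit:
play_rows(deltas=[[0,0,0.9,0,0,0,40],[0,0,1.44,0,0,0,40],[0,0,1.44,0,0,0,40]])

```text
time_s: 5.85
tcp_pos: [0.4525, -0.2315, 0.0089]
ee_rot: [[0.935, 0.355, -0.001], [0.355, -0.935, 0.0], [-0.001, -0.001, -1.0]]
wrist_force: [0.1, 0.4, 0.0]
gripper_width: 0.458
```

Emit:
play_rows(deltas=[[0.09,-0.01,-0.05,0,0,0,40],[0.09,-0.01,-0.05,0,0,0,20],[0.09,-0.01,-0.05,0,0,0,12],[0.09,-0.01,-0.05,0,0,0,4],[0.09,-0.01,-0.05,0,0,0,4],[0.09,-0.01,-0.05,0,0,0,4],[0.09,-0.01,-0.05,0,0,0,4],[0.09,-0.01,-0.05,0,0,0,4]])

```text
time_s: 6.65
tcp_pos: [0.4553, -0.2304, 0.0104]
ee_rot: [[0.935, 0.355, -0.0], [0.355, -0.935, -0.0], [-0.0, 0.0, -1.0]]
wrist_force: [0.1, 0.4, 1.3]
gripper_width: 0.087
```

Run:
```python
from h import *
np.set_printoptions(precision=4,suppress=True)
s=r.sense();print(s["time_s"],s["tcp_pos"],s["wrist_force"],s["moment"],s["gripper_width"]*87)
```

```text
6.65 [ 0.4553 -0.2304  0.0104] [0.1259 0.396  1.2949] [0.0056 0.0615 0.0342] 7.53369248392358
```

Run:
```python
from h import *
print(delta([.4553,-.2304,.0105],Rdown(20.8),[.5307,.0371,.160],Rdown(30.3)))
```

```text
[6.619, -8.932, -5.98, 0.0, 0.0, -1.9]
```

Emit:
play_rows(deltas=[[0,0,-1,0,0,0,4],[0,0,-3,0,0,0,4],[0,0,-5,0,0,0,4],[0,0,-6,0,0,0,4],[0,0,-6,0,0,0,4],[0,0,-6,0,0,0,4]])

```text
time_s: 7.25
tcp_pos: [0.4548, -0.2301, 0.1602]
ee_rot: [[0.935, 0.355, 0.0], [0.355, -0.935, 0.001], [0.0, -0.0, -1.0]]
wrist_force: [-0.8, 0.4, -0.9]
gripper_width: 0.088
```

Emit:
play_rows(deltas=[[6.62,-8.93,0,0,0,-1.9,4],[6.62,-8.93,0,0,0,-1.9,4],[6.62,-8.93,0,0,0,-1.9,4],[6.62,-8.93,0,0,0,-1.9,4],[6.62,-8.93,0,0,0,-1.9,4],[6.62,-8.93,0,0,0,-1.9,4],[6.62,-8.93,0,0,0,-1.9,4],[6.62,-8.93,0,0,0,-1.9,4],[6.62,-8.93,0,0,0,-1.9,4],[6.62,-8.93,0,0,0,-1.9,4]])

```text
time_s: 8.25
tcp_pos: [0.53, 0.0358, 0.1597]
ee_rot: [[0.864, 0.503, -0.001], [0.503, -0.864, -0.0], [-0.001, -0.0, -1.0]]
wrist_force: [0.1, -0.4, 0.6]
gripper_width: 0.087
```

Run:
```python
from h import *
np.set_printoptions(precision=4,suppress=True)
s=r.sense();d=wristcam(snap("wrist","w5.png"),s);print(s["time_s"],s["tcp_pos"],s["ee_rot"],s["gripper_width"]*87,s["wrist_force"])
e=r.capture("side");print(proj(d,[.53,.0367,.112]))
cv2.imwrite("pics/s5.png",cv2.resize(e["pixels"][140:240,195:325,::-1],None,fx=6,fy=6,interpolation=cv2.INTER_CUBIC))
print(r.sense()["tcp_pos"])
```

```text
8.25 [0.53   0.0358 0.1597] [[ 0.8642  0.5032 -0.0014]
 [ 0.5032 -0.8642 -0.0005]
 [-0.0014 -0.0003 -1.    ]] 7.561241343552215 [ 0.0654 -0.3565  0.6099]
[247.2643 211.3598]
[0.5303 0.036  0.1602]
```

View pics/w5.png

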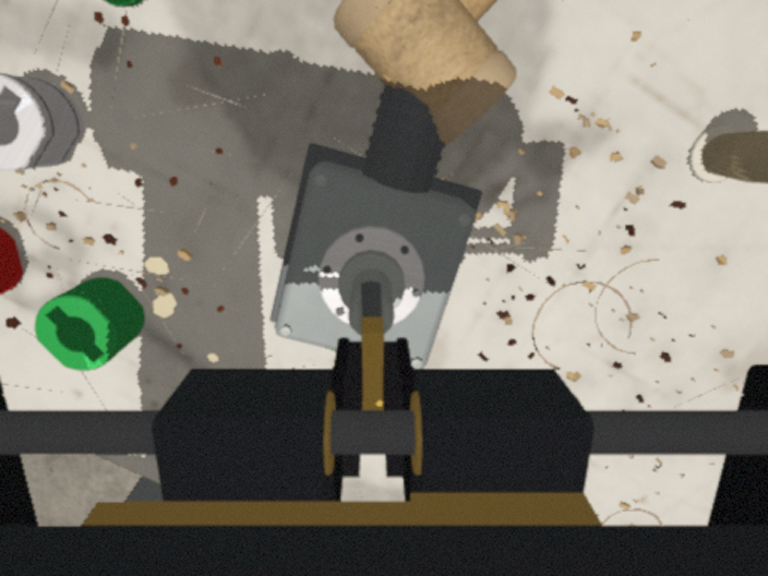

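View pics/s5.png

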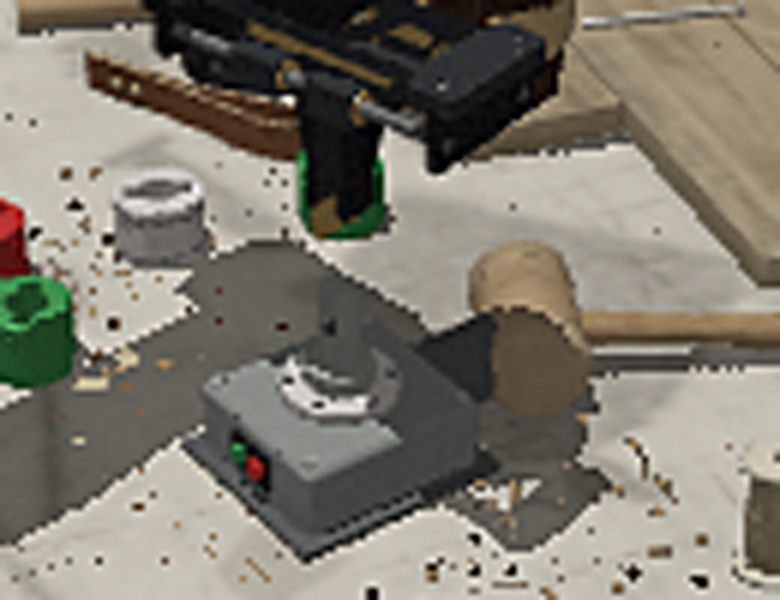

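Run:
```python
import cv2
p=cv2.imread("pics/w5.png");cv2.imwrite("pics/w5c.png",cv2.resize(p[215:415,300:440],None,fx=4,fy=3,interpolation=cv2.INTER_CUBIC))
```

```text
(no output)
```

View pics/w5c.png

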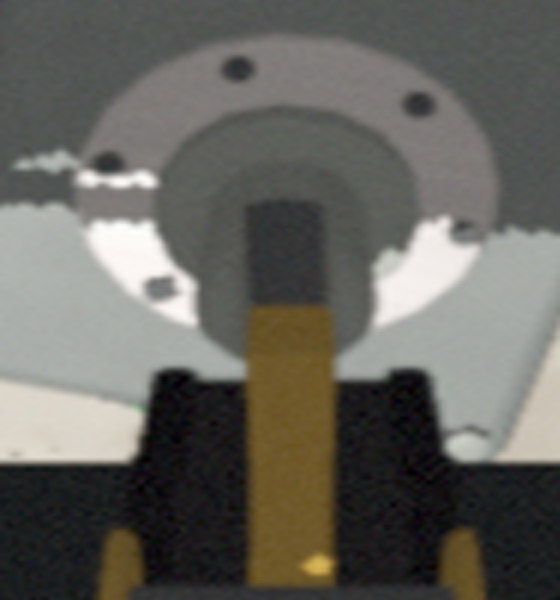

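Emit:
play_rows(deltas=[[0.04,-0.03,0.5,0,0,0,4],[0.04,-0.03,1.0,0,0,0,4],[0.04,-0.03,1.3,0,0,0,4],[0.04,-0.03,1.4,0,0,0,4],[0.04,-0.03,1.4,0,0,0,4],[0.04,-0.03,1.4,0,0,0,4]])

```text
time_s: 8.95
tcp_pos: [0.5314, 0.0383, 0.1255]
ee_rot: [[0.863, 0.505, 0.0], [0.505, -0.863, -0.0], [0.0, 0.0, -1.0]]
wrist_force: [1.3, -0.0, -0.0]
gripper_width: 0.088
```

Run:
```python
from h import *
np.set_printoptions(precision=4,suppress=True)
s=r.sense();d=snap("wrist","w6.png",3,(190,100,310,300));print(s["tcp_pos"],s["wrist_force"])
print(r.sense()["tcp_pos"])
```

```text
[0.5314 0.0383 0.1255] [ 1.3072 -0.0405 -0.037 ]
[0.5315 0.0384 0.1257]
```

View pics/w6.png

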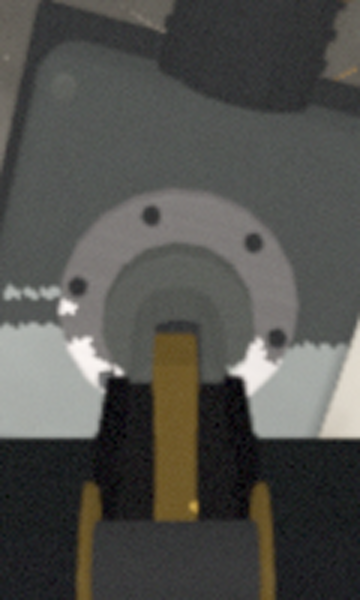

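Emit:
play_rows(deltas=[[-0.05,0,0.05,0,0,0,4],[-0.05,0,0.1,0,0,0,4],[-0.05,0,0.15,0,0,0,4],[-0.05,0,0.2,0,0,0,4],[-0.05,0,0.24,0,0,0,4],[-0.05,0,0.24,0,0,0,4]])

```text
time_s: 9.6
tcp_pos: [0.5299, 0.0376, 0.1191]
ee_rot: [[0.863, 0.505, -0.0], [0.505, -0.863, -0.0], [-0.0, -0.0, -1.0]]
wrist_force: [1.1, -1.0, -0.4]
gripper_width: 0.085
```

Emit:
play_rows(deltas=[[0,0,0.05,0,0,0,4],[0,0,0.1,0,0,0,4],[0,0,0.15,0,0,0,4],[0,0,0.2,0,0,0,4],[0,0,0.2,0,0,0,4]])

```text
time_s: 10.1
tcp_pos: [0.5299, 0.0376, 0.1141]
ee_rot: [[0.863, 0.505, -0.0], [0.505, -0.863, -0.0], [-0.0, -0.0, -1.0]]
wrist_force: [-0.1, -0.3, -0.7]
gripper_width: 0.086
```

Run:
```python
from h import *
np.set_printoptions(precision=4,suppress=True)
d=snap("wrist","w7.png",3,(190,100,310,300))
s=r.sense();print(s["tcp_pos"],s["wrist_force"],s["moment"])
```

```text
[0.53   0.0376 0.1142] [0.0866 0.5023 0.4536] [-0.045  -0.0999  0.039 ]
```

View pics/w7.png

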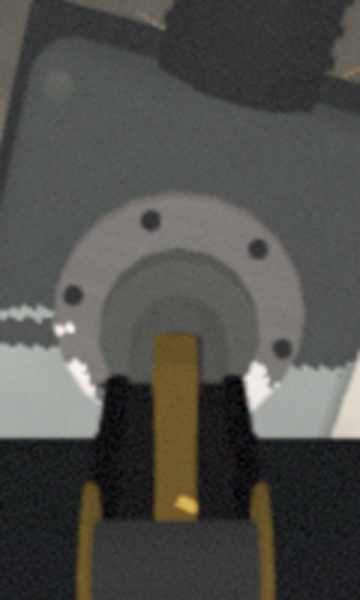

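Emit:
play_rows(deltas=[[0,0.02,0,0,0,0,4],[0,0.02,0,0,0,0,4],[0,0.02,0,0,0,0,20],[0,0.02,0,0,0,0,20],[0,0.02,0,0,0,0,20],[0,0.02,0,0,0,0,20],[0,0.02,0,0,0,0,20]])

```text
time_s: 10.85
tcp_pos: [0.5303, 0.0372, 0.1143]
ee_rot: [[0.863, 0.505, 0.0], [0.505, -0.863, -0.0], [0.0, 0.0, -1.0]]
wrist_force: [0.6, 0.6, -0.3]
gripper_width: 0.225
```

Run:
```python
from h import *
np.set_printoptions(precision=4,suppress=True)
s=r.sense();d=wristcam(snap("wrist","w8.png",3,(180,100,320,300)),s)
print(s["tcp_pos"],s["wrist_force"],s["moment"])
e=r.capture("side")
cv2.imwrite("pics/s8.png",cv2.resize(e["pixels"][160:230,215:285,::-1],None,fx=8,fy=8,interpolation=cv2.INTER_CUBIC))
```

```text
[0.5303 0.0372 0.1143] [ 0.572   0.5925 -0.2709] [-0.0585 -0.0616  0.0172]
```

View pics/w8.png

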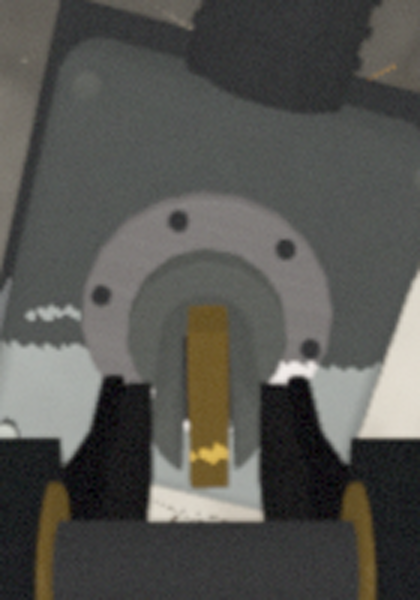

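View pics/s8.png

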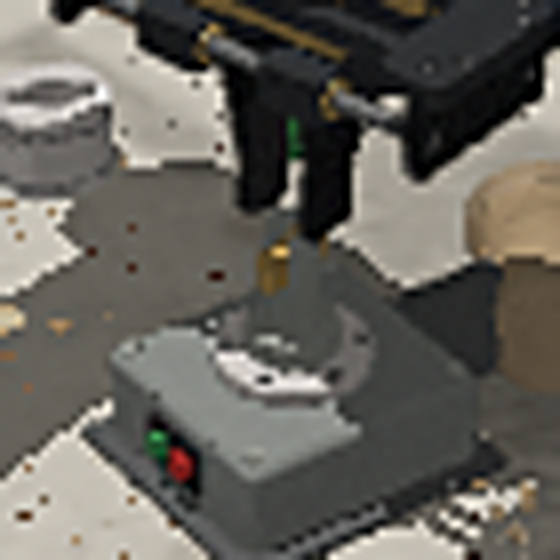

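Emit:
play_rows(deltas=[[0,0,-1,0,0,0,20],[0,0,-2.5,0,0,0,20],[0,0,-2.5,0,0,0,87],[-3.4,0,-2.5,0,0,0,87],[-3.4,0,-2.5,0,0,0,87],[-3.4,0,-2.5,0,0,0,87],[-3.4,0,-2.5,0,0,0,87],[-3.4,0,-2.5,0,0,0,87]])

```text
time_s: 11.75
tcp_pos: [0.4579, -0.0054, 0.177]
ee_rot: [[0.863, 0.505, 0.001], [0.505, -0.863, 0.0], [0.001, 0.0, -1.0]]
wrist_force: [0.7, 0.2, -0.4]
gripper_width: 0.694
```

Run:
```python
from h import *
np.set_printoptions(precision=4,suppress=True)
r.capture("side")
s=r.sense();d=wristcam(r.capture("wrist"),s)
print(s["tcp_pos"],s["ee_rot"][0],s["wrist_force"])
q=proj(d,[.53,.037,.112]);u,v=map(int,q);h=35;print(q,u-h,v-h)
cv2.imwrite("pics/w9.png",cv2.resize(d["pixels"][v-h:v+h,u-h:u+h,::-1],(560,560),interpolation=cv2.INTER_CUBIC))
e=r.capture("side")
cv2.imwrite("pics/s9.png",cv2.resize(e["pixels"][170:220,225:275,::-1],None,fx=10,fy=10,interpolation=cv2.INTER_CUBIC))
for z in (.088,.104,.112):
  for k in(-17,17):
    a=np.radians(30.3);print(z,k,proj(e,[.53+k/1000*np.cos(a),.037+k/1000*np.sin(a),z])-[225,170])
np.savez("w9.npz",R=d["R"],t=d["t"],camera_matrix=d["camera_matrix"],o=[u-h,v-h])
```

```text
[ 0.4579 -0.0053  0.1768] [0.8631 0.5049 0.0006] [0.9298 1.21   0.0314]
[248.1955  86.5554] 213 51
0.088 -17 [22.4911 25.8057]
0.088 17 [29.5661 20.7439]
0.104 -17 [22.4499 21.4946]
0.104 17 [29.5725 16.4653]
0.112 -17 [22.429  19.3172]
0.112 17 [29.5758 14.3046]
```

View pics/w9.png

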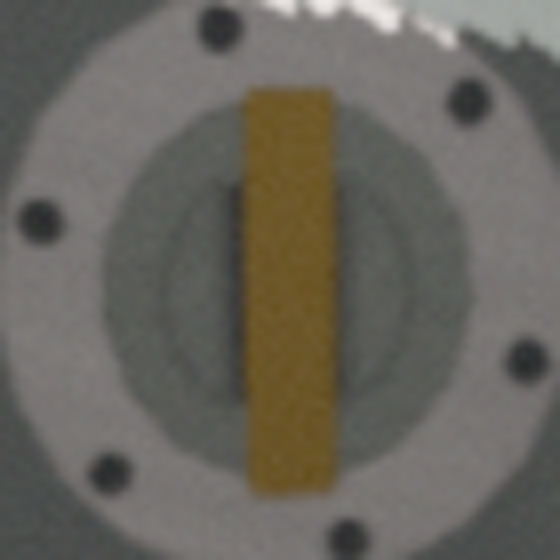

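View pics/s9.png

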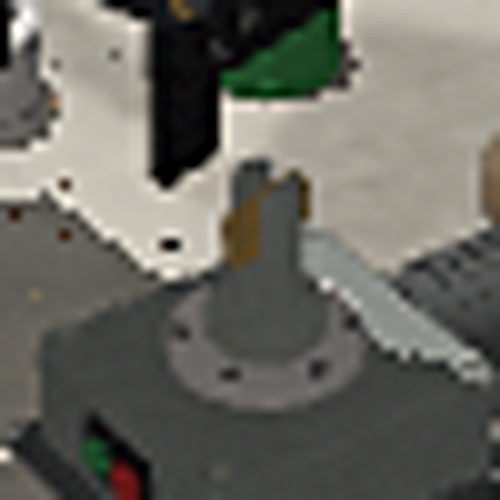

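Run:
```python
from h import *
np.set_printoptions(precision=4,suppress=True)
d=np.load("w9.npz");o=d["o"]
f=lambda u,v:(o[0]+(u+.5)/8-.5,o[1]+(v+.5)/8-.5)
a=ray(d,*f(293,493),.104);b=ray(d,*f(288.5,90),.104)
print("key",(a+b)/2,np.linalg.norm(a-b),np.degrees(np.arctan2(*(b-a)[[1,0]])))
print("shaft",ray(d,*f(286.5,291),.112),"collar",ray(d,*f(286.5,285),.066))
s=r.sense();print(s["tcp_pos"])
print(delta([.4573,-.0055,.177],Rdown(30.3),[.42,.22,.16],Rdown(-12)))
```

```text
key [0.5297 0.0362 0.104 ] 0.03341158277807033 31.054090814066175
shaft [0.5298 0.0368 0.112 ] collar [0.5303 0.037  0.066 ]
[ 0.4577 -0.0053  0.1766]
[3.263, -8.541, 0.68, 0.0, 0.0, 8.46]
```

Run:
```python
from h import *
print(delta([.4575,-.0054,.1768],Rdown(30.3),[.417,.272,.16],Rdown(-14)))
```

```text
[4.2, -10.398, 0.672, 0.0, 0.0, 8.86]
```

Emit:
play_rows(deltas=[[4.2,-10.4,0.67,0,0,8.86,87],[4.2,-10.4,0.67,0,0,8.86,87],[4.2,-10.4,0.67,0,0,8.86,87],[4.2,-10.4,0.67,0,0,8.86,87],[4.2,-10.4,0.67,0,0,8.86,87],[4.2,-10.4,0.67,0,0,8.86,87],[4.2,-10.4,0.67,0,0,8.86,87],[4.2,-10.4,0.67,0,0,8.86,87],[4.2,-10.4,0.67,0,0,8.86,87],[4.2,-10.4,0.67,0,0,8.86,87]])

```text
time_s: 12.9
tcp_pos: [0.4164, 0.2706, 0.1599]
ee_rot: [[0.97, -0.243, -0.0], [-0.243, -0.97, -0.001], [-0.0, 0.001, -1.0]]
wrist_force: [-0.0, -0.7, -0.7]
gripper_width: 1.0
```

Run:
```python
from h import *
np.set_printoptions(precision=4,suppress=True)
r.capture("side")
s=r.sense();d=wristcam(snap("wrist","w10f.png"),s)
print(s["time_s"],s["tcp_pos"],s["ee_rot"],s["wrist_force"])
q=proj(d,[.4985,.252,.04]);u,v=map(int,q);h=45;v=max(v,h);print(q,u-h,v-h)
cv2.imwrite("pics/w10.png",cv2.resize(d["pixels"][v-h:v+h,u-h:u+h,::-1],(600,600),interpolation=cv2.INTER_CUBIC))
np.savez("w10.npz",R=d["R"],t=d["t"],camera_matrix=d["camera_matrix"],o=[u-h,v-h])
```

```text
12.95 [0.4165 0.2705 0.1601] [[ 0.97   -0.243  -0.0002]
 [-0.243  -0.97   -0.0003]
 [-0.0002  0.0004 -1.    ]] [-0.1178  0.3     0.2174]
[246.2304  85.5715] 201 40
```

View pics/w10.png

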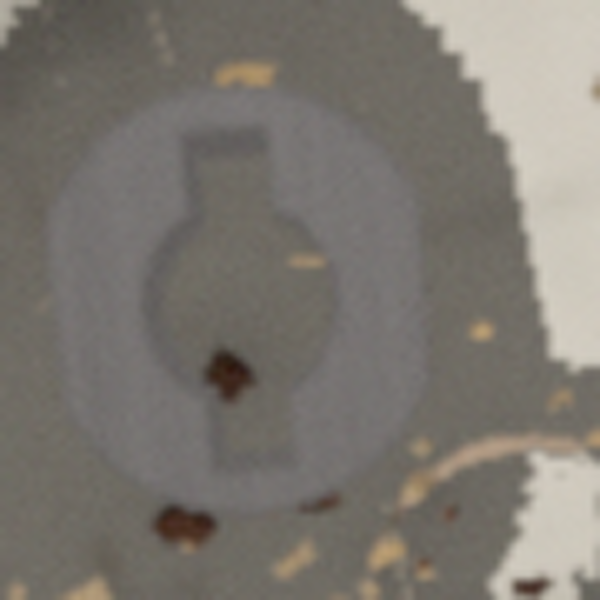

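View pics/w10f.png

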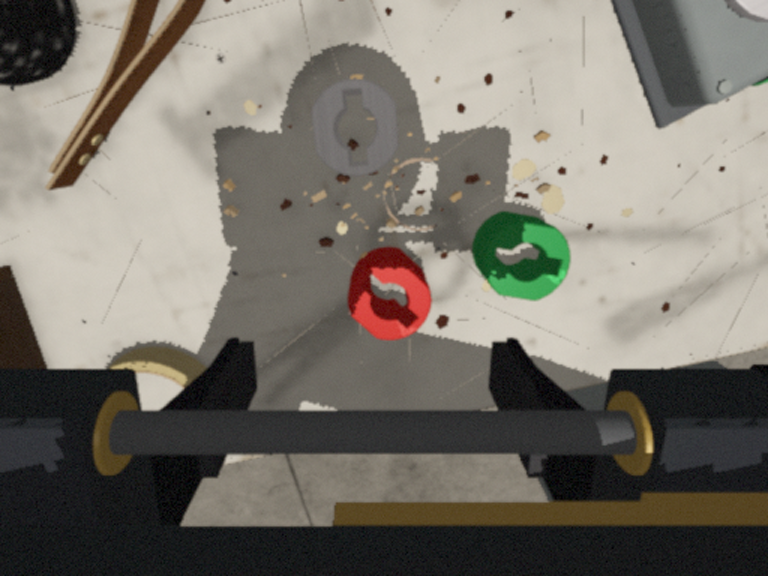

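Run:
```python
from h import *
np.set_printoptions(precision=4,suppress=True)
d=np.load("w10.npz");o=d["o"]
f=lambda u,v:(o[0]+(u+.5)*.15-.5,o[1]+(v+.5)*.15-.5)
P=lambda u,v:ray(d,*f(u,v),.04)
def line(p,q):
    a,b=P(*p),P(*q);return (a+b)/2,np.linalg.norm(a-b),np.degrees(np.arctan2(*(b-a)[[1,0]]))
print(line((254,469),(226,128)));print(line((60,390),(44,200)) if 0 else line((68,390),(50,215)));print(line((427,370),(412,190)))
print("sides",P(239,298),line((52,300),(424,300)),line((238,510),(236,88)))
s=r.sense();print(s["tcp_pos"])
```

```text
(array([0.5009, 0.2596, 0.04  ]), np.float64(0.040662400715968376), np.float64(-9.735202306656324))
(array([0.5063, 0.2816, 0.04  ]), np.float64(0.020876447837047174), np.float64(-9.944765155449605))
(array([0.498 , 0.2373, 0.04  ]), np.float64(0.0214006194550529), np.float64(-8.217335589042031))
sides [0.5015 0.2597 0.04  ] (array([0.5013, 0.2598, 0.04  ]), np.float64(0.04645164009739591), np.float64(-104.05120185350249)) (array([0.5007, 0.2601, 0.04  ]), np.float64(0.050200053401100835), np.float64(-14.40808344429743))
[0.4166 0.2705 0.1602]
```

Run:
```python
from h import *
s=r.sense();print(delta(s["tcp_pos"],s["ee_rot"],[.501,.2596,.06],Rdown(-9.5)))
```

```text
[3.381, -0.398, 4.006, 0.001, 0.001, -0.915]
```

Emit:
play_rows(deltas=[[3.38,-0.4,1,0,0,-0.9,87],[3.38,-0.4,1,0,0,-0.9,87],[3.38,-0.4,3,0,0,-0.9,87],[3.38,-0.4,4,0,0,-0.9,87],[3.38,-0.4,4,0,0,-0.9,87],[3.38,-0.4,4,0,0,-0.9,87],[3.38,-0.4,4,0,0,-0.9,87]])

```text
time_s: 13.7
tcp_pos: [0.502, 0.2618, 0.0623]
ee_rot: [[0.986, -0.165, 0.003], [-0.165, -0.986, 0.003], [0.003, -0.003, -1.0]]
wrist_force: [0.3, 0.4, 1.1]
gripper_width: 0.999
```

Run:
```python
from h import *
np.set_printoptions(precision=4,suppress=True)
s=r.sense();d=wristcam(snap("wrist","w11.png"),s)
print(s["time_s"],s["tcp_pos"],s["ee_rot"][0],s["wrist_force"]);print(r.sense()["tcp_pos"])
```

```text
13.7 [0.502  0.2618 0.0623] [ 0.9864 -0.1645  0.0034] [0.3055 0.3791 1.1363]
[0.5019 0.2619 0.0623]
```

View pics/w11.png

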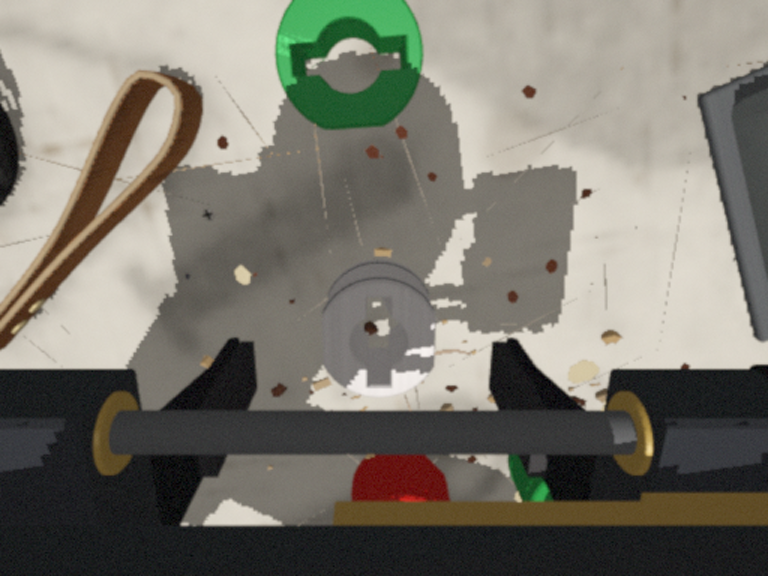

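Emit:
play_rows(deltas=[[-0.03,0.09,0.8,0,0,0,87],[-0.03,0.09,1.6,0,0,0,87],[-0.03,0.09,2.05,0,0,0,87],[-0.03,0.09,2.05,0,0,0,87],[-0.03,0.09,2.05,0,0,0,87]])

```text
time_s: 14.25
tcp_pos: [0.5003, 0.2595, 0.0098]
ee_rot: [[0.986, -0.164, 0.001], [-0.164, -0.986, 0.001], [0.001, -0.001, -1.0]]
wrist_force: [-0.5, 0.8, 0.6]
gripper_width: 1.003
```

Emit:
play_rows(deltas=[[0.02,0,0,0,0,0,60],[0.02,0,0,0,0,0,50],[0.02,0,0,0,0,0,44],[0.02,0,0,0,0,0,44],[0.02,0,0,0,0,0,44],[0.02,0,0,0,0,0,44],[0.02,0,0,0,0,0,44],[0.02,0,0,0,0,0,44],[0.02,0,0,0,0,0,44]])

```text
time_s: 15.15
tcp_pos: [0.5002, 0.2589, 0.0088]
ee_rot: [[0.986, -0.165, 0.0], [-0.165, -0.986, 0.0], [0.0, -0.0, -1.0]]
wrist_force: [0.6, 0.9, -0.3]
gripper_width: 0.537
```

Run:
```python
from h import *
np.set_printoptions(precision=4,suppress=True)
s=r.sense();print(s["time_s"],s["tcp_pos"],s["ee_rot"][0],s["wrist_force"],s["gripper_width"]*87)
# target above shaft z=.16
print(delta([s["tcp_pos"][0],s["tcp_pos"][1],.150],s["ee_rot"],[.53,.0369,.150],Rdown(31)))
```

```text
15.15 [0.5002 0.2589 0.0088] [ 0.9863 -0.1648  0.0002] [ 0.623   0.9409 -0.2958] 46.68778471582265
[2.638, 8.564, -0.001, -0.002, -0.003, -8.097]
```

Emit:
play_rows(deltas=[[0,0,-0.5,0,0,0,44],[0,0,-1.5,0,0,0,44],[0,0,-3,0,0,0,44],[0,0,-5,0,0,0,44],[0,0,-5.7,0,0,0,44],[0,0,-5.7,0,0,0,44],[0,0,-5.7,0,0,0,44]])

```text
time_s: 15.85
tcp_pos: [0.4991, 0.2582, 0.1509]
ee_rot: [[0.986, -0.166, -0.002], [-0.166, -0.986, -0.0], [-0.002, 0.0, -1.0]]
wrist_force: [-0.8, 0.2, -2.6]
gripper_width: 0.538
```

Run:
```python
from h import *
np.set_printoptions(precision=4,suppress=True)
s=r.sense();d=wristcam(snap("wrist","w12.png"),s);print(s["time_s"],s["tcp_pos"],s["ee_rot"][0],s["wrist_force"],s["moment"],s["gripper_width"]*87)
np.savez("w12.npz",**{k:d[k] for k in d})
```

```text
15.85 [0.4991 0.2582 0.1509] [ 0.9862 -0.1655 -0.0016] [-0.7958  0.1752 -2.559 ] [-0.0596  0.0678  0.0176] 46.77434596919791
```

View pics/w12.png

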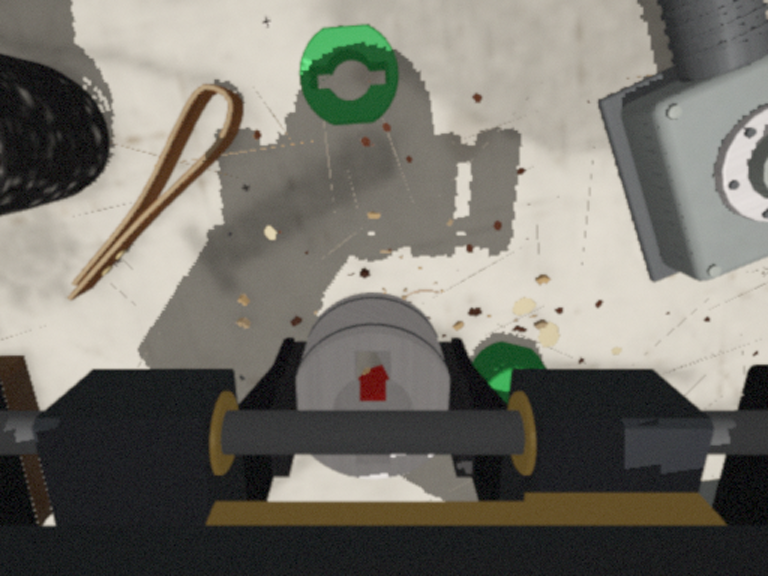

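Run:
```python
from h import *
np.set_printoptions(precision=2,suppress=True)
p=cv2.imread("pics/w12.png");cv2.imwrite("pics/w12c.png",cv2.resize(p[280:420,290:460],None,fx=4,fy=4,interpolation=cv2.INTER_CUBIC))
d=np.load("w12.npz");T=d["T_tool_cam"];K=d["camera_matrix"]
def pt(X):
    c=np.linalg.inv(T)@np.r_[X,1];q=K@c[:3];q=q[:2]/q[2]*1.5+.25; return np.r_[q,(q-[290,280])*4]
for xo in(-.002,0,.002):
    print(xo,"topfar",pt([xo+.026,0,-.0312]),"botfar",pt([xo+.026,0,.0088]),"keyfar",pt([xo+.02,0,-.0312]),"keybot",pt([xo+.02,0,.0088]),pt([xo-.026,0,-.0312]))
```

```text
-0.002 topfar [373.76 341.49 335.05 245.94] botfar [373.51 296.76 334.05  67.05] keyfar [373.74 359.89 334.97 319.57] keybot [373.5  311.77 333.99 127.09] [373.59 487.03 334.37 828.13]
0 topfar [373.77 335.25 335.08 220.98] botfar [373.52 291.69 334.07  46.77] keyfar [373.75 353.81 335.   295.23] keybot [373.5  306.8  334.01 107.21] [373.6  481.97 334.4  807.88]
0.002 topfar [373.78 328.95 335.11 195.81] botfar [373.52 286.59 334.09  26.35] keyfar [373.76 347.67 335.02 270.69] keybot [373.51 301.8  334.03  87.19] [373.61 476.87 334.42 787.47]
```

View pics/w12c.png

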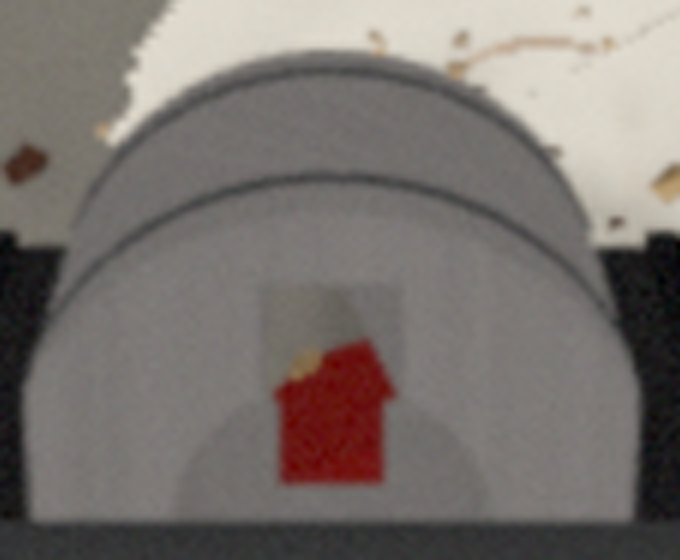

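Run:
```python
from h import *
s=r.sense();print(s["tcp_pos"])
print(delta(s["tcp_pos"],s["ee_rot"],[.5295,.0366,.150],Rdown(31)))
```

```text
[0.49881419 0.25790037 0.14982472]
[2.675, 8.527, 0.005, 0.013, 0.039, -8.105]
```

Emit:
play_rows(deltas=[[2.68,8.53,0,0,0.02,-8.1,44],[2.68,8.53,0,0,0.02,-8.1,44],[2.68,8.53,0,0,0.02,-8.1,44],[2.68,8.53,0,0,0.02,-8.1,44],[2.68,8.53,0,0,0.02,-8.1,44],[2.68,8.53,0,0,0.02,-8.1,44],[2.68,8.53,0,0,0.02,-8.1,44],[2.68,8.53,0,0,0.02,-8.1,44],[2.68,8.53,0,0,0.02,-8.1,44],[2.68,8.53,0,0,0.02,-8.1,44]])

```text
time_s: 16.9
tcp_pos: [0.5309, 0.0384, 0.151]
ee_rot: [[0.856, 0.516, 0.001], [0.516, -0.856, 0.0], [0.001, 0.0, -1.0]]
wrist_force: [-1.0, -0.2, -1.6]
gripper_width: 0.535
```

Run:
```python
from h import *
np.set_printoptions(precision=4,suppress=True)
r.capture("side");r.capture("side")
s=r.sense();d=wristcam(snap("wrist","w13.png",4,(185,180,312,290)),s);print(s["time_s"],s["tcp_pos"],s["ee_rot"],s["wrist_force"],s["gripper_width"]*87)
print(delta(s["tcp_pos"],s["ee_rot"],[.5295,.0366,.150],Rdown(31)))
e=r.capture("side")
cv2.imwrite("pics/s13.png",cv2.resize(e["pixels"][150:230,210:290,::-1],None,fx=7,fy=7,interpolation=cv2.INTER_CUBIC))
```

```text
17.0 [0.531  0.0382 0.1513] [[ 0.8565  0.5162  0.0016]
 [ 0.5162 -0.8565  0.0004]
 [ 0.0016  0.0005 -1.    ]] [ 0.439   0.4441 -1.7104] 47.17119227264339
[-0.084, 0.023, 0.05, 0.006, -0.018, 0.015]
```

View pics/w13.png

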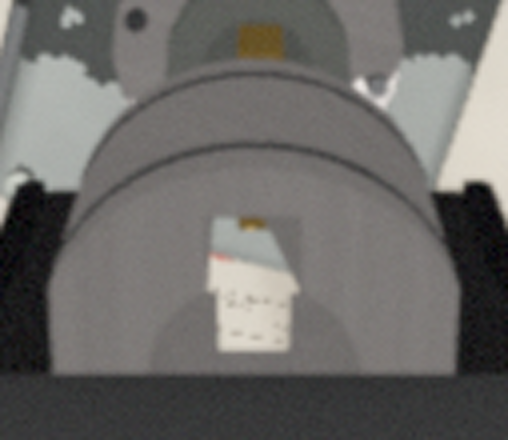

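View pics/s13.png

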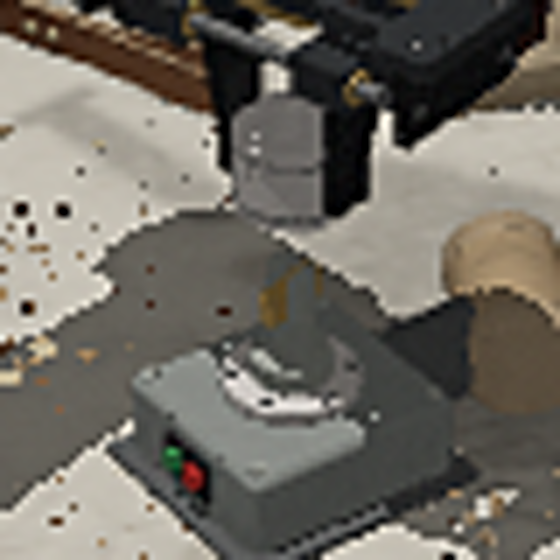

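Emit:
play_rows(deltas=[[-0.08,0.035,0.3,0,0,0,44],[-0.08,0.035,0.6,0,0,0,44],[-0.08,0.035,0.9,0,0,0,44],[-0.08,0.035,1.0,0,0,0,44],[-0.08,0.035,1.0,0,0,0,44],[-0.08,0.035,1.0,0,0,0,44]])

```text
time_s: 17.7
tcp_pos: [0.5301, 0.0357, 0.1263]
ee_rot: [[0.857, 0.515, 0.002], [0.515, -0.857, 0.0], [0.002, 0.001, -1.0]]
wrist_force: [1.0, 0.7, -1.0]
gripper_width: 0.539
```

Run:
```python
from h import *
np.set_printoptions(precision=4,suppress=True)
s=r.sense();d=wristcam(snap("wrist","w14.png",4,(185,180,312,290)),s);print(s["time_s"],s["tcp_pos"],s["ee_rot"][0],s["wrist_force"],s["moment"],s["gripper_width"]*87)
print(delta(s["tcp_pos"],s["ee_rot"],[.5295,.0366,.125],Rdown(31)))
e=r.capture("side")
cv2.imwrite("pics/s14.png",cv2.resize(e["pixels"][150:230,210:290,::-1],None,fx=7,fy=7,interpolation=cv2.INTER_CUBIC))
```

```text
17.7 [0.5301 0.0357 0.1263] [0.857  0.5153 0.0019] [ 1.0179  0.6568 -0.989 ] [-0.0457 -0.0123  0.0184] 46.862532078946366
[-0.0, -0.043, 0.053, 0.009, -0.02, 0.003]
```

View pics/w14.png

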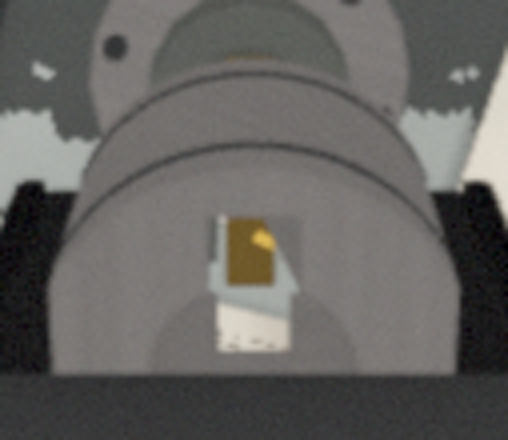

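View pics/s14.png

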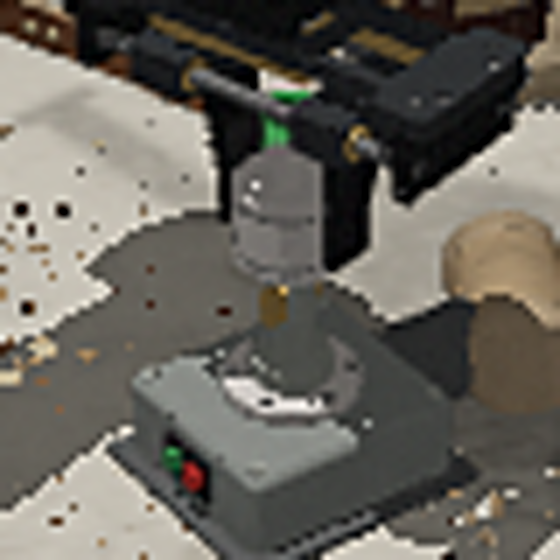

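Emit:
play_rows(deltas=[[0,-0.03,0,0,0,0,44],[0,-0.03,0.1,0,0,0,44],[0,-0.03,0.18,0,0,0,44],[0,-0.03,0.24,0,0,0,44],[0,-0.03,0.3,0,0,0,44],[0,-0.03,0.3,0,0,0,44]])

```text
time_s: 18.4
tcp_pos: [0.5293, 0.0362, 0.1185]
ee_rot: [[0.857, 0.515, 0.001], [0.515, -0.857, 0.0], [0.001, 0.0, -1.0]]
wrist_force: [1.3, 0.7, -1.7]
gripper_width: 0.54
```

Run:
```python
from h import *
np.set_printoptions(precision=4,suppress=True)
s=r.sense();d=wristcam(snap("wrist","w15.png",4,(185,180,312,290)),s);print(s["time_s"],s["tcp_pos"],s["ee_rot"][0],s["wrist_force"],s["moment"],s["gripper_width"]*87)
print(delta(s["tcp_pos"],s["ee_rot"],[.5295,.0366,.125],Rdown(31)))
```

```text
18.4 [0.5293 0.0362 0.1185] [0.8571 0.5151 0.001 ] [ 1.2573  0.6605 -1.675 ] [-0.0246 -0.0611 -0.0125] 47.016844356671136
[0.015, -0.008, -0.261, 0.005, -0.011, 0.001]
```

View pics/w15.png

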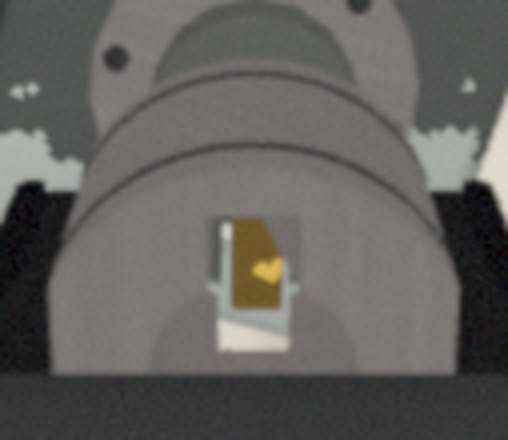

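Emit:
play_rows(deltas=[[0.015,0,0.08,0,0,0,44],[0.015,0,0.16,0,0,0,44],[0.015,0,0.24,0,0,0,44],[0.015,0,0.32,0,0,0,44],[0.015,0,0.32,0,0,0,44]])

```text
time_s: 18.95
tcp_pos: [0.5295, 0.0364, 0.1104]
ee_rot: [[0.857, 0.515, 0.001], [0.515, -0.857, 0.0], [0.001, 0.0, -1.0]]
wrist_force: [-0.3, 0.3, -1.9]
gripper_width: 0.536
```

Run:
```python
from h import *
np.set_printoptions(precision=4,suppress=True)
s=r.sense();d=wristcam(snap("wrist","w16.png",4,(185,180,312,290)),s);print(s["time_s"],s["tcp_pos"],s["ee_rot"][0],s["wrist_force"],s["moment"],s["gripper_width"]*87)
print(delta(s["tcp_pos"],s["ee_rot"],[.5295,.0366,.125],Rdown(31)))
```

```text
18.95 [0.5295 0.0364 0.1104] [0.8571 0.5152 0.0009] [-0.3237  0.2591 -1.8684] [-0.0755 -0.0338  0.0547] 46.675062762196575
[0.002, -0.006, -0.584, 0.004, -0.01, 0.002]
```

View pics/w16.png

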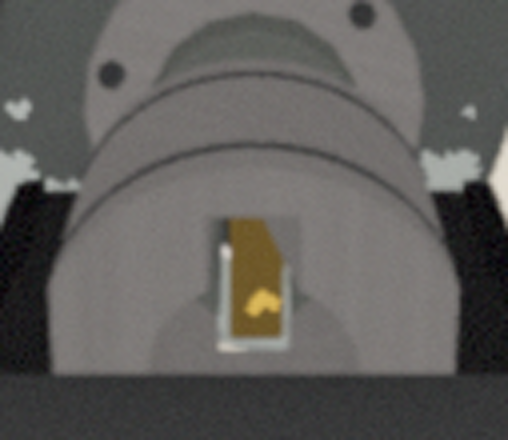

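Emit:
play_rows(deltas=[[0,0,0.1,0,0,0,44],[0,0,0.2,0,0,0,44],[0,0,0.3,0,0,0,44],[0,0,0.4,0,0,0,44],[0,0,0.5,0,0,0,44],[0,0,0.6,0,0,0,44],[0,0,0.6,0,0,0,44]])

```text
time_s: 19.7
tcp_pos: [0.5295, 0.0364, 0.0953]
ee_rot: [[0.857, 0.515, 0.001], [0.515, -0.857, 0.0], [0.001, 0.0, -1.0]]
wrist_force: [0.0, -0.2, -2.3]
gripper_width: 0.539
```

Emit:
play_rows(deltas=[[0,0,0.1,0,0,0,44],[0,0,0.2,0,0,0,44],[0,0,0.3,0,0,0,44],[0,0,0.4,0,0,0,44],[0,0,0.5,0,0,0,44],[0,0,0.6,0,0,0,44],[0,0,0.68,0,0,0,44],[0,0,0.68,0,0,0,44]])

```text
time_s: 20.5
tcp_pos: [0.5296, 0.0365, 0.0784]
ee_rot: [[0.857, 0.515, 0.001], [0.515, -0.857, 0.0], [0.001, 0.0, -1.0]]
wrist_force: [-0.3, -0.8, -1.8]
gripper_width: 0.535
```

Emit:
play_rows(deltas=[[0,0,0.04,0,0,0,44],[0,0,0.08,0,0,0,44],[0,0,0.1,0,0,0,44],[0,0,0.1,0,0,0,44]])

```text
time_s: 20.9
tcp_pos: [0.5298, 0.0365, 0.0762]
ee_rot: [[0.857, 0.515, 0.002], [0.515, -0.857, 0.0], [0.002, 0.001, -1.0]]
wrist_force: [-0.0, 0.0, -2.0]
gripper_width: 0.537
```

Emit:
play_rows(deltas=[[0,0,0.02,0,0,0,44],[0,0,0.04,0,0,0,44],[0,0,0.04,0,0,0,44]])

```text
time_s: 21.2
tcp_pos: [0.5298, 0.0365, 0.0753]
ee_rot: [[0.857, 0.515, 0.002], [0.515, -0.857, 0.0], [0.002, 0.001, -1.0]]
wrist_force: [0.2, -0.5, -2.0]
gripper_width: 0.537
```

Emit:
play_rows(deltas=[[0,0,0.02,0,0,0,44],[0,0,0.03,0,0,0,44],[0,0,0.03,0,0,0,44]])

```text
time_s: 21.5
tcp_pos: [0.53, 0.0365, 0.0748]
ee_rot: [[0.857, 0.515, 0.002], [0.515, -0.857, 0.0], [0.002, 0.001, -1.0]]
wrist_force: [-1.0, 1.0, 0.3]
gripper_width: 0.539
```

Emit:
play_rows(deltas=[[0,0,0.02,0,0,0,44],[0,0,0.03,0,0,0,44],[0,0,0.03,0,0,0,44]])

```text
time_s: 21.8
tcp_pos: [0.53, 0.0366, 0.0748]
ee_rot: [[0.857, 0.515, 0.002], [0.515, -0.857, 0.0], [0.002, 0.001, -1.0]]
wrist_force: [-2.0, 0.3, 4.6]
gripper_width: 0.537
```

Contact at the expected height (TCP 0.0748, 4.6 N up): the pulley is on the collar. Release.

Emit:
play_rows(deltas=[[0,0,0,0,0,0,50],[0,0,0,0,0,0,60],[0,0,0,0,0,0,75],[0,0,0,0,0,0,75],[0,0,0,0,0,0,75],[0,0,0,0,0,0,75]])

```text
time_s: 22.4
tcp_pos: [0.5299, 0.0365, 0.0737]
ee_rot: [[0.857, 0.515, 0.002], [0.515, -0.857, 0.0], [0.001, 0.001, -1.0]]
wrist_force: [-0.3, 0.8, 1.8]
gripper_width: 0.846
```

Emit:
play_rows(deltas=[[0,0,-0.5,0,0,0,75],[0,0,-1.5,0,0,0,75],[0,0,-3,0,0,0,75],[0,0,-4,0,0,0,75],[-3.4,0,-4.4,0,0,0,75],[-3.4,0,-4.4,0,0,0,75],[-3.4,0,-4.4,0,0,0,75],[-3.4,0,-4.4,0,0,0,75]])

```text
time_s: 23.2
tcp_pos: [0.4569, -0.0075, 0.1843]
ee_rot: [[0.857, 0.515, 0.004], [0.515, -0.857, 0.001], [0.003, 0.001, -1.0]]
wrist_force: [-0.5, 0.9, -0.0]
gripper_width: 0.862
```

Run:
```python
from h import *
np.set_printoptions(precision=4,suppress=True)
r.capture("top")
s=r.sense();d=wristcam(r.capture("wrist"),s)
print(s["time_s"],s["tcp_pos"],s["wrist_force"],s["gripper_width"])
q=proj(d,[.53,.037,.106]);u,v=map(int,q);h=45;v=max(v,h)
cv2.imwrite("pics/w20.png",cv2.resize(d["pixels"][v-h:v+h,u-h:u+h,::-1],(560,560),interpolation=cv2.INTER_CUBIC))
e=r.capture("side")
cv2.imwrite("pics/s20.png",cv2.resize(e["pixels"][165:235,215:285,::-1],None,fx=8,fy=8,interpolation=cv2.INTER_CUBIC))
for z in(.066,.106,.112):print(z,(proj(e,[.53,.037,z])-[215,165])*8)
```

```text
23.25 [ 0.4575 -0.0072  0.1841] [-0.1389 -0.2045 -0.0804] 0.8599049332674883
0.066 [288.6301 272.5452]
0.106 [288.2926 187.3569]
0.112 [288.241  174.3316]
```

View pics/w20.png

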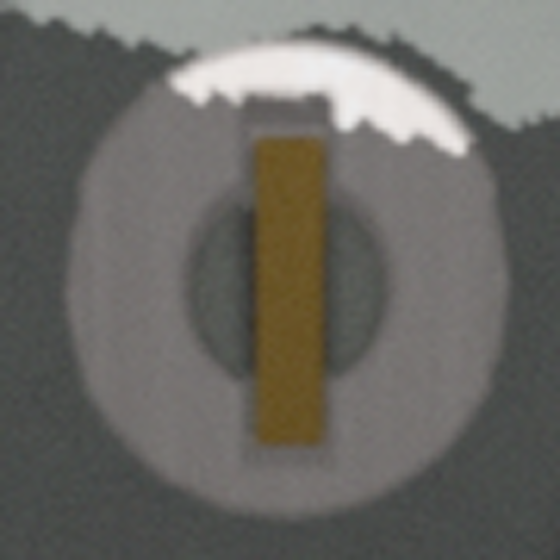

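View pics/s20.png

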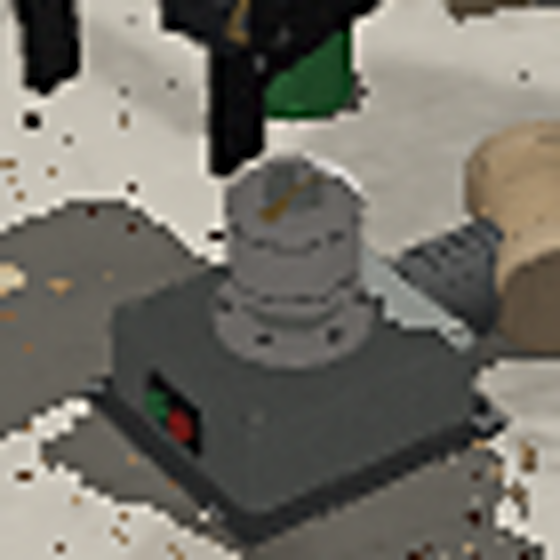

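```bash
python3 -c "
from station import r
print(r.finish_job(), r.sense()['time_s'])"
```

```text
the job is handed in; nothing more can be done
the job is handed in; nothing more can be done
```

The key is in the spindle slot and the pulley is fitted over it on the collar. I handed the job in at about 23 s of the 72 s allowed.

- **Key:** I found the slot by wrist camera, turned about 16° from the housing's x. I lowered the key about 8 mm into it with no measurable contact force and let it drop. From above and from the side it sat across the shaft at slot-floor depth.
- **Pulley:** I took the bare aluminium one and left the red and green look-alikes alone. I gripped its flats, watched the key through the keyway while lining up, and lowered it in small steps. It met no resistance until about 4.6 N at the height calculated for the collar. I then let go and backed the gripper away.
- **Last checks:** The pictures after release show the key inside both keyways and the pulley level on the collar. The wrist force was about zero. I read the pulley's height from that contact, not from an exact measurement in the pictures.
- **Disagreement:** The fixed cameras placed the pulley 5–9 mm, and the key 1–3 mm, away from where the wrist camera did. I used the wrist values, and both grasps confirmed them.

I did not take a last overall picture of the beeswax, dish, tape and spool. The arm's path did not go near them.

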